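Load the nozzle dip rack and hold it up for the cleaner

ROBOT

A 6-joint arm with a two-finger parallel gripper is mounted at the origin on the work surface. World frame = base frame: x ahead of the robot, y to its left, z up, the work surface at z = 0. Lengths are in mm, angles in rad, forces in N, time in s.
With the tool pointing down it reaches from about 275 to 825 mm from the base axis. Payload 5.2 kg.
Tool frame: the origin (TCP) lies between the finger pads, 19 mm behind the fingertips; this is the grasp point; z points along the fingers, y is the line along which they close (so a half turn about z gives the same grasp; the last joint's range is limited). The gripper opens to 93 mm and grips with 3 to 60 N. Pads are 15 mm wide; open, the fingers measure 128 mm over their backs; the gripper's body (75 mm by 188 mm) begins 65 mm behind the grasp point.
Start: joints at [1.056, 0.259, 1.535, -0, 1.348, -0.203], TCP at [168.703, 523.493, 237.453] pointing down, gripper open.
Joint ranges: [-3.14, 3.14], [-0.91, 2.08], [0.19, 2.58], [-1.22, 4.36], [0.22, 2.71], [-3.12, 3.12]. Speed limits (rad/s): [2.57, 2.57, 3.14, 3.14, 3.14, 3.14].

INTERFACE

Orientations are given as a unit quaternion [x, y, z, w].
In Python, from station import r, viewer, trace, place_of gives the robot as it stands.
- The arm moves only by the tool move_arm, never from a script. Its argument "rows" is one flat list of numbers, 7 for each row, row after row: the shift along the tool's x, y, z in m, then the turn, a rotation vector about the tool's x, y, z in rad, then the gripper command: -1 is fully open, 1 is shut, values between are in proportion. A call has 1 to 5 rows; each row is the pose to reach, as a shift and turn from the pose commanded when the call began, along the tool's axes at that moment; what a row does not reach only later rows make up. A row lasts 1/12 s, in which the tool goes at most 41.7 mm and 7.16 degrees, less where a joint would pass 70% of its speed; a pose out of reach is approached as far as the arm can. A call with a gripper value outside its range is refused whole. The fingers move at their own pace and stop on an object; "force" is the grip in N (left out, the last holds). Time passes only in rows, so rows that repeat a pose let the fingers close. It gives the time, the measured TCP pose, the force, the opening and the grip force at its end, in the units of the state.
- r.get_state(): the state, without advancing time (a new reading comes with each control period).
- viewer.capture(name): name is "scene" or "top" or "wrist"; returns a dict with "color" (420x560x3 uint8, red, green, blue), "fx", "fy", "cx", "cy" (pixels), "R" (3x3) and "t" (3): a world point X has camera coordinates R X + t. Camera axes: x right, y down, z forward; pixel columns grow to the right and rows downward; lengths in mm; the calibration is good to about 2 mm. The wrist camera is an equidistant fisheye: a pixel r from the principal point sees the ray r / f radians off the axis. A picture is of the moment at which its call begins. There is no depth.
- r.hand_in(): hands the job in; it is judged then, once.
Trained networks look in the newest picture that a camera, given by its name, has taken for a name from the list of things; names that differ only in an ending like _2 or _b are one class to them, and where a whole thing is asked for, a point or a joint stands for the part that bears it (a point fixed in the world has none). Each returns a list of dicts, best first, with "confidence" (0 to 1); they miss things now and then, are a little off and sometimes report something else, mostly with a low value. They report only what shows in the picture. A call takes as long as a camera call.
- trace(camera, label): "mask" (420x560 bool, what is visible of it).
- place_of(camera, label): "position" ([x, y, z] in mm, in world coordinates, good to about 4 mm: a listed point, or the origin of a listed thing).
The state is a dict: "time": time; "qpos": joint angles; "joint_velocities": joint speeds; "joint_efforts": joint torques, N m; "eef_pos": TCP position; "eef_rot": TCP orientation; "wrist_force": force on the tool from outside, world axes, zero at the start; "moment": the same for the moment, N m; "finger_gap": finger opening in mm; "gripper_force": force on a finger pad.
Only numpy, scipy, OpenCV 4.12 (cv2) and the standard library are available. Lean on these libraries where they do the work, as an engineer would, in place of code of your own. Each camera call takes 0.05 s, during which the arm holds its last target. There are 200 camera calls.

TASK

Get the two brass wax-injector nozzles ready for the ultrasonic cleaner: put the slim one in the narrow bore and the stout one in the wide bore of the aluminium dip rack, each pushed or dropped home until its flange rests on the plate, while the rack stays on its black drip stand. Then take the rack by its handle, lift it, level all the way, at least 10 cm up off the stand and finish holding it there, steady and level, with the nozzles still seated; do not put it down or let go. Leave the other things on the bench where they are.

Things in the scene. Friction and masses are not known exactly. Their poses are not given: they have to be found in the camera images.
- rack: Loose aluminium dip rack, 0.45 kg: plate 180 mm long (its x), 14 mm thick, 70 mm wide on its +x half, 50 mm on its -x half, a through bore near each end (centre line, 65 mm from the middle), steel handle across the middle. Origin: centre of its underside; x towards the wide half and wide bore, z up. It lies loose on the stand's rubber bars, underside 20 mm above the bench, turned as the stand is.
- bore_wide (a point): Mouth centre (plate's top face, 14 mm above its underside) of the wide bore: 29 mm diameter with a small chamfer, right through, in the rack's 70 mm wide half (65 mm from its middle).
- bore_narrow (a point): Mouth centre (plate's top face) of the narrow bore: 17 mm diameter with a small chamfer, right through, in the rack's 50 mm wide half (65 mm from its middle).
- rack_handle (a point): Centre of the rack's handle bar, 84 mm above the plate's underside: a steel bar 10 mm thick (rack x), 50 mm long (rack y, across the plate) and 14 mm high, on two 8 mm posts that stand 42 mm apart. Pinch it from above, fingers closing along the rack's x (along the plate). The rack balances about here.
- stand: Fixed black drip stand under the rack, 210 x 90 mm, with two rubber bars whose tops, 20 mm above the bench, carry the rack; low 10 mm rims along its long sides. Origin: centre of its underside on the bench, x along its length.
- nozzle_slim: Slim brass nozzle, 67 mm high, 0.06 kg, standing upright on the bench on its shank. Origin: centre of its underside. Round shank 14 mm diameter up to 20 mm, flange 26 mm diameter from 20 to 25 mm, body 16 mm diameter from 25 to 55 mm (grip here), then a cone. Seated in the narrow bore its origin is 20 mm below the mouth. (Its flange would fall through the wide bore.)
- nozzle_stout: Stout brass nozzle, 74 mm high, 0.2 kg, standing upright on the bench on its shank. Origin: centre of its underside. Round shank 26 mm diameter up to 20 mm, flange 40 mm diameter from 20 to 25 mm, body 32 mm diameter from 25 to 62 mm (grip here), then a cone. Seated in the wide bore its flange lies on the plate and its origin is 20 mm below the mouth.
- adaptor: Bystander: small brass hose adaptor standing on the bench, 24 mm diameter foot, 36 mm high, no flange halfway and no cone. Origin: centre of its underside.
- cup: Bystander: black plastic pot, 46 mm diameter, 50 mm high. Origin: centre of its underside.
- mould: Bystander: flat two-plate aluminium mould, 50 x 70 x 25 mm. Origin: centre of its underside.
- collar: Bystander: steel ring lying flat, 30 mm outside diameter, 10 mm high. Origin: centre of its underside.
- driver: Bystander: screwdriver with a yellow handle lying flat, 190 mm long. Origin: middle of its underside.
- jar: Bystander: white closed jar, 56 mm diameter, 75 mm high. Origin: centre of its underside.

How it is judged:
By the outcome, as a careful person would: the job done as asked, in the order asked, and still so for the second after the job is handed in, while the arm keeps its last pose, push and grip.
It also fails if it takes over 72 s, if anything falls off the work surface, if the arm or the gripper's body presses on something with over 40 N, if the wrist force passes 120 N, or if a joint passes its speed limit or range.

## Working session

There is one attempt and no reset: what is moved stays moved. The work goes in short steps, Python scripts to look and compute and a tool call to move; the robot and the scene stay as the last step left them, time stands still between calls to the robot, and variables do not carry over. Pictures are saved under pics/ and viewed, at most 10 in all, crops included, and the job is handed in when it is done.

Besides the shell and the picture viewer there is one more tool, called in YAML: its name, and indented under it one key for each argument. move_arm: Moves the arm, as the interface text tells. Its arguments: {"type":"object","properties":{"rows":{"type":"array"},"force":{"type":"number"}},"required":["rows"]}

```bash
mkdir -p pics
cat > h.py <<'E'
import numpy as np, cv2
from station import r, viewer, trace, place_of
from scipy.spatial.transform import Rotation as Ro
def cap(n,f=None):
    c=viewer.capture(n)
    if f: cv2.imwrite('pics/'+f,c['color'][:,:,::-1])
    return c
def ray(c,u,v,z,fish=False):
    x,y=(u-c['cx'])/c['fx'],(v-c['cy'])/c['fy']
    d=np.array([x,y,1.])
    if fish:
        th=np.hypot(x,y); d=np.array([x/th*np.sin(th),y/th*np.sin(th),np.cos(th)]) if th>1e-9 else np.array([0,0,1.])
    R=np.array(c['R']);o=-R.T@np.array(c['t']);w=R.T@d
    return o+w*(z-o[2])/w[2]
def proj(c,X,fish=False):
    p=np.array(c['R'])@np.array(X,float)+np.array(c['t'])
    if fish:
        rr=np.hypot(p[0],p[1]);th=np.arctan2(rr,p[2]);p=np.array([p[0]/rr*th,p[1]/rr*th,1])
    return np.array([c['fx']*p[0]/p[2]+c['cx'],c['fy']*p[1]/p[2]+c['cy']])
E
python3 - <<'E'
from h import *
s=r.get_state();print(s['time'],s['eef_pos'],s['eef_rot'],s['finger_gap'])
a=cap('top','top.png');cap('scene','scene.png')
for n in 'rack bore_wide bore_narrow rack_handle stand nozzle_slim nozzle_stout adaptor cup mould collar driver jar'.split():
    for cam in ('top','scene'):
        l=place_of(cam,n); print(n,cam,[(np.round(d['position']).tolist(),round(d['confidence'],2)) for d in l[:2]])
print(r.get_state()['time'])
E
```

```text
0.0 [168.44617027 523.05734196 236.62613675] [ 1.55261399e-01  9.87873024e-01 -8.33097119e-04 -3.05429927e-04] 93.04334093036024
rack top [([545.0, -159.0, 19.0], 0.77)]
rack scene []
bore_wide top [([513.0, -103.0, 34.0], 0.84)]
bore_wide scene [([512.0, -100.0, 36.0], 0.59)]
bore_narrow top [([566.0, -223.0, 36.0], 0.73)]
bore_narrow scene [([568.0, -219.0, 32.0], 0.87)]
rack_handle top [([538.0, -159.0, 102.0], 0.97), ([558.0, 377.0, -3.0], 0.55)]
rack_handle scene [([543.0, -164.0, 102.0], 0.72)]
stand top [([546.0, -160.0, 1.0], 0.59)]
stand scene [([541.0, -166.0, -0.0], 0.59), ([567.0, -220.0, 32.0], 0.4)]
nozzle_slim top [([658.0, 242.0, -3.0], 0.66)]
nozzle_slim scene [([661.0, 245.0, 2.0], 0.45)]
nozzle_stout top [([477.0, 200.0, -1.0], 0.71)]
nozzle_stout scene [([478.0, 204.0, -2.0], 0.61), ([544.0, -162.0, 105.0], 0.55)]
adaptor top []
adaptor scene [([387.0, 91.0, 4.0], 0.65)]
cup top [([557.0, 380.0, -3.0], 0.86)]
cup scene [([556.0, 372.0, -3.0], 0.63)]
mould top [([734.0, 68.0, -5.0], 0.68), ([606.0, 65.0, -1.0], 0.5)]
mould scene [([734.0, 65.0, -0.0], 0.89)]
collar top [([604.0, 68.0, -4.0], 0.61)]
collar scene [([609.0, 70.0, 1.0], 0.58)]
driver top [([716.0, -338.0, -0.0], 0.67)]
driver scene [([716.0, -336.0, 5.0], 0.68)]
jar top [([469.0, -363.0, -4.0], 0.76), ([544.0, -163.0, 18.0], 0.41)]
jar scene [([470.0, -361.0, 0.0], 0.96)]
1.4
```

View pics/top.png

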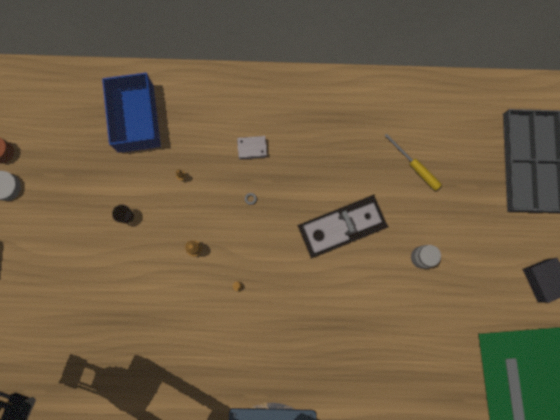

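View pics/scene.png

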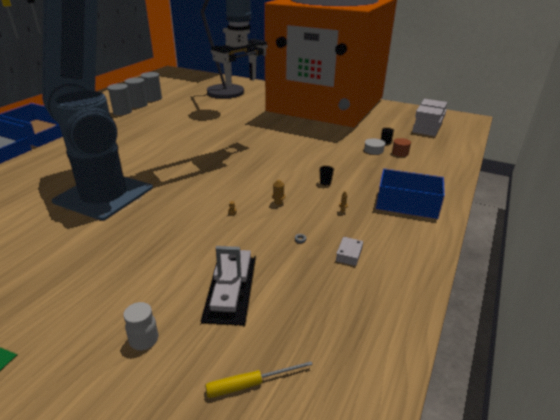

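```bash
cat >> h.py <<'E'
def down(yaw):  # tool y at world yaw(deg), z down
    a=np.radians(yaw);y=np.array([np.cos(a),np.sin(a),0]);z=np.array([0,0,-1.])
    return np.column_stack([np.cross(y,z),y,z])
def plan(wps,step=185,grip=-1,ease=True,start=None):
    """print rows for each call; wps list of (x,y,z,yaw)"""
    s=r.get_state() if start is None else start
    p=np.array(s['eef_pos'],float);R=Ro.from_quat(s['eef_rot']).as_matrix()
    for w in wps:
        q=np.array(w[:3],float);D=down(w[3]);rv=Ro.from_matrix(R.T@D).as_rotvec()
        n=max(1,int(np.ceil(max(np.linalg.norm(q-p)/step,np.linalg.norm(rv)/0.56))))
        print('->',w)
        for k in range(n):
            p1=p+(q-p)/n;R1=None
            if k==0: dp=(q-p)/n
            rk=R@Ro.from_rotvec(rv*k/n).as_matrix()
            d=np.r_[rk.T@dp/1000,rv/n]
            print([np.round(d*f,4).tolist()+[grip] for f in (.2,.4,.6,.8,1)])
        p,R=q,D
def st():
    s=r.get_state();R=Ro.from_quat(s['eef_rot']).as_matrix()
    print('t',round(s['time'],2),'p',np.round(s['eef_pos'],1),'yaw',round(np.degrees(np.arctan2(R[1,1],R[0,1])),2),'tilt',np.round(np.degrees(R[:2,2]),2),'F',np.round(s['wrist_force'],1),'gap',round(s['finger_gap'],1),'g',round(s['gripper_force'],1))
E
python3 -c "
from h import *
plan([(475,202,200,24.5)])"
```

```text
-> (475, 202, 200, 24.5)
[[-0.026, -0.0141, 0.0025, 0.0, -0.0, 0.0554, -1], [-0.052, -0.0283, 0.005, 0.0, -0.0, 0.1108, -1], [-0.078, -0.0424, 0.0075, 0.0, -0.0, 0.1663, -1], [-0.104, -0.0565, 0.01, 0.0, -0.0, 0.2217, -1], [-0.1301, -0.0707, 0.0125, 0.0, -0.0, 0.2771, -1]]
[[-0.0289, -0.0065, 0.0025, 0.0, -0.0, 0.0554, -1], [-0.0578, -0.013, 0.005, 0.0, -0.0, 0.1108, -1], [-0.0867, -0.0194, 0.0075, 0.0, -0.0, 0.1663, -1], [-0.1155, -0.0259, 0.01, 0.0, -0.0, 0.2217, -1], [-0.1444, -0.0324, 0.0125, 0.0, -0.0, 0.2771, -1]]
[[-0.0296, 0.0017, 0.0025, 0.0, -0.0, 0.0554, -1], [-0.0591, 0.0033, 0.005, 0.0, -0.0, 0.1108, -1], [-0.0887, 0.005, 0.0075, 0.0, -0.0, 0.1663, -1], [-0.1182, 0.0067, 0.01, 0.0, -0.0, 0.2217, -1], [-0.1478, 0.0084, 0.0125, 0.0, -0.0, 0.2771, -1]]
```

move_arm:
  rows: [-0.026,-0.014,0.0025,0,0,0.055,-1,-0.052,-0.028,0.005,0,0,0.111,-1,-0.078,-0.042,0.0075,0,0,0.166,-1,-0.104,-0.056,0.01,0,0,0.222,-1,-0.13,-0.071,0.0125,0,0,0.277,-1]

```text
time: 1.82
eef_pos: [271.4, 415.2, 225.0]
eef_rot: [0.291, 0.957, 0.0, 0.0]
wrist_force: [0.9, 0.5, -0.1]
finger_gap: 92.9
gripper_force: 0.0
```

move_arm:
  rows: [-0.029,-0.0065,0.0025,0,0,0.055,-1,-0.058,-0.013,0.005,0,0,0.111,-1,-0.087,-0.019,0.0075,0,0,0.166,-1,-0.1155,-0.026,0.01,0,0,0.222,-1,-0.1445,-0.032,0.0125,0,0,0.277,-1]

```text
time: 2.23
eef_pos: [373.8, 308.0, 212.5]
eef_rot: [0.421, 0.907, 0.0, 0.0]
wrist_force: [1.2, 0.2, -0.4]
finger_gap: 93.0
gripper_force: 0.0
```

move_arm:
  rows: [-0.0295,0.0015,0.0025,0,0,0.055,-1,-0.059,0.003,0.005,0,0,0.111,-1,-0.0885,0.005,0.0075,0,0,0.166,-1,-0.118,0.0065,0.01,0,0,0.222,-1,-0.148,0.0085,0.0125,0,0,0.277,-1]

```text
time: 2.65
eef_pos: [476.2, 200.7, 200.0]
eef_rot: [0.542, 0.84, 0.0, 0.0]
wrist_force: [1.5, -0.2, -0.1]
finger_gap: 93.0
gripper_force: 0.0
```

Run:
```python
from h import *
st()
c=cap('wrist','w1.png')
for n in ('nozzle_stout','nozzle_slim'):
    l=place_of('wrist',n); print(n,[(np.round(d['position'],1).tolist(),round(d['confidence'],2)) for d in l[:3]])
l=trace('wrist','nozzle_stout')
for d in l[:2]:
    m=d['mask'];ys,xs=np.nonzero(m);print(d['confidence'],m.sum(),xs.min(),xs.max(),ys.min(),ys.max(),xs.mean(),ys.mean())
print(proj(c,[475,202,0],1),proj(c,[475,202,74],1),c['fx'],c['cx'],c['cy'],np.round(-np.array(c['R']).T@c['t']),np.round(c['R'],2).tolist())
st()
```

```text
t 2.65 p [476.2 200.7 200. ] yaw 24.36 tilt [0.01 0.01] F [ 1.5 -0.2 -0.1] gap 93.0 g 0.0
nozzle_stout [([479.2, 200.5, 2.6], 0.71)]
nozzle_slim [([660.6, 238.0, -1.0], 0.86)]
0.56 1451 260 298 176 222 278.99310820124055 199.23914541695382
[279.0831789  189.87483073] [279.30651938 209.41149251] 325.19226210127806 278.13003996179526 212.40844735035148 [440. 277. 347.] [[0.91, 0.41, -0.0], [0.39, -0.87, 0.3], [0.12, -0.27, -0.95]]
t 2.85 p [475.6 201.4 199.7] yaw 24.44 tilt [-0.05  0.01] F [ 0.1 -0.  -0.9] gap 92.6 g 0.0
```

View pics/w1.png

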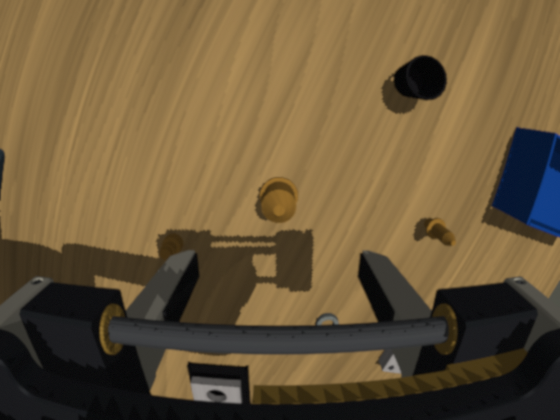

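```bash
cat >> h.py <<'E'
from scipy.optimize import least_squares
ST=[(0,13),(20,13),(20,20),(25,20),(25,16),(62,16)]
SL=[(0,7),(20,7),(20,13),(25,13),(25,8),(55,8)]
def sil(c,x,y,z0,prof,top,fish=True):
    t=np.linspace(0,2*np.pi,48,endpoint=False);P=[]
    prof=prof+[(top,2.)]
    m=np.zeros((420*4,560*4),np.uint8)
    for a,b in zip(prof[:-1],prof[1:]):
        pts=[proj(c,(x+rr*np.cos(k),y+rr*np.sin(k),z0+z),fish) for z,rr in (a,b) for k in t]
        cv2.fillConvexPoly(m,cv2.convexHull(np.round((np.array(pts)+.5)*4).astype(np.int32)),255)
    return cv2.resize(m,(560,420),interpolation=cv2.INTER_AREA)/255.
def fitn(c,mask,x,y,z0,prof,top,fish=True):
    from scipy.optimize import minimize
    b=cv2.GaussianBlur(mask.astype(np.float32),(0,0),1.2)
    f=lambda p:float(((cv2.GaussianBlur(sil(c,p[0],p[1],z0,prof,top,fish),(0,0),1.2)-b)**2).sum())
    o=minimize(f,[x,y],method='Nelder-Mead',options=dict(initial_simplex=[[x,y],[x+5,y],[x,y+5]],xatol=.1,fatol=.5))
    return o.x,o.fun,mask.sum()
E
python3 - <<'E'
from h import *
c=cap('wrist')
m=trace('wrist','nozzle_stout');print(m[0]['confidence'])
s=fitn(c,m[0]['mask'],475,202,0,ST,74);print(s)
m=trace('wrist','nozzle_slim')
if m: print(m[0]['confidence'],fitn(c,m[0]['mask'],660,241,0,SL,67))
x,y=s[0]
plan([(x,y,110,24.5),(x,y,49,24.5)]);st()
E
```

```text
0.74
(array([475.21308422, 201.65262413]), np.float64(27.59920655761154), np.int64(1351))
0.72 (array([655.63027859, 241.97712517]), np.float64(11.380723195150377), np.int64(549))
-> (np.float64(475.21308422088623), np.float64(201.65262413024902), 110, 24.5)
[[-0.0003, 0.0, 0.018, -0.0, -0.0001, 0.0004, -1], [-0.0005, 0.0, 0.036, -0.0001, -0.0001, 0.0008, -1], [-0.0008, 0.0001, 0.054, -0.0001, -0.0002, 0.0012, -1], [-0.001, 0.0001, 0.072, -0.0001, -0.0003, 0.0016, -1], [-0.0013, 0.0001, 0.0901, -0.0002, -0.0004, 0.002, -1]]
-> (np.float64(475.21308422088623), np.float64(201.65262413024902), 49, 24.5)
[[0.0, 0.0, 0.0122, 0.0, 0.0, 0.0, -1], [0.0, 0.0, 0.0244, 0.0, 0.0, 0.0, -1], [0.0, 0.0, 0.0366, 0.0, 0.0, 0.0, -1], [0.0, 0.0, 0.0488, 0.0, 0.0, 0.0, -1], [0.0, 0.0, 0.061, 0.0, 0.0, 0.0, -1]]
t 3.0 p [474.6 202.8 200.1] yaw 24.61 tilt [-0.02  0.01] F [-0.1 -0.5 -0.7] gap 93.5 g 0.0
```

move_arm:
  rows: [0,0,0.02,0,0,0,-1,0,0,0.05,0,0,0,-1,0,0,0.08,0,0,0,-1,0,0,0.11,0,0,0,-1,0,0,0.14,0,0,0,-1]

```text
time: 3.42
eef_pos: [474.8, 203.2, 59.3]
eef_rot: [0.54, 0.842, 0.001, 0.0]
wrist_force: [-0.0, 0.4, -0.5]
finger_gap: 92.9
gripper_force: 0.0
```

move_arm:
  rows: [0,0,0.0105,0,0,0,0.2,0,0,0.0105,0,0,0,0.5,0,0,0.0105,0,0,0,1,0,0,0.0105,0,0,0,1,0,0,0.0105,0,0,0,1]
  force: 25

```text
time: 3.83
eef_pos: [476.9, 202.5, 51.4]
eef_rot: [0.541, 0.841, 0.001, 0.001]
wrist_force: [0.4, -0.4, -0.4]
finger_gap: 64.5
gripper_force: 0.0
```

move_arm:
  rows: [0,0,0,0,0,0,1,0,0,0,0,0,0,1,0,0,0,0,0,0,1]

```text
time: 4.08
eef_pos: [475.9, 202.0, 50.2]
eef_rot: [0.541, 0.841, 0.0, 0.001]
wrist_force: [-0.7, 0.9, 0.4]
finger_gap: 44.1
gripper_force: 0.0
```

move_arm:
  rows: [0,0,0,0,0,0,1,0,0,0,0,0,0,1,0,0,0,0,0,0,1,0,0,0,0,0,0,1]

```text
time: 4.42
eef_pos: [475.6, 201.9, 49.6]
eef_rot: [0.541, 0.841, 0.0, 0.0]
wrist_force: [-0.0, -0.5, 2.7]
finger_gap: 31.6
gripper_force: 25.0
```

Run:
```python
from h import *
st();plan([(475,202,190,24.5),(540,-160,190,24.5)],grip=1)
```

```text
t 4.42 p [475.6 201.9  49.6] yaw 24.52 tilt [ 0.02 -0.  ] F [-0.  -0.5  2.7] gap 31.6 g 25.0
-> (475, 202, 190, 24.5)
[[0.0001, -0.0001, -0.0281, 0.0001, 0.0, 0.0001, 1], [0.0001, -0.0002, -0.0561, 0.0001, 0.0, 0.0001, 1], [0.0002, -0.0003, -0.0842, 0.0002, 0.0001, 0.0002, 1], [0.0002, -0.0004, -0.1123, 0.0002, 0.0001, 0.0003, 1], [0.0003, -0.0005, -0.1404, 0.0003, 0.0001, 0.0003, 1]]
-> (540, -160, 190, 24.5)
[[-0.0356, -0.0091, 0.0, 0.0, 0.0, 0.0, 1], [-0.0713, -0.0182, 0.0, 0.0, 0.0, 0.0, 1], [-0.1069, -0.0273, 0.0, 0.0, 0.0, 0.0, 1], [-0.1425, -0.0364, 0.0, 0.0, 0.0, 0.0, 1], [-0.1782, -0.0455, 0.0, 0.0, 0.0, 0.0, 1]]
[[-0.0356, -0.0091, 0.0, 0.0, 0.0, 0.0, 1], [-0.0713, -0.0182, 0.0, 0.0, 0.0, 0.0, 1], [-0.1069, -0.0273, 0.0, 0.0, 0.0, 0.0, 1], [-0.1425, -0.0364, 0.0, 0.0, 0.0, 0.0, 1], [-0.1782, -0.0455, 0.0, 0.0, 0.0, 0.0, 1]]
```

Gripped. Now I lift and carry it over, decelerating at the end.

move_arm:
  rows: [0,0,-0.01,0,0,0,1,0,0,-0.04,0,0,0,1,0,0,-0.08,0,0,0,1,0,0,-0.12,0,0,0,1,0,0,-0.14,0,0,0,1]
  force: 30

```text
time: 4.83
eef_pos: [476.9, 202.3, 194.4]
eef_rot: [0.541, 0.841, 0.002, 0.002]
wrist_force: [1.2, 1.2, -1.1]
finger_gap: 31.6
gripper_force: 30.0
```

move_arm:
  rows: [-0.015,-0.004,0,0,0,0,1,-0.05,-0.013,0,0,0,0,1,-0.09,-0.023,0,0,0,0,1,-0.13,-0.033,0,0,0,0,1,-0.17,-0.043,0,0,0,0,1]

```text
time: 5.25
eef_pos: [506.4, 28.1, 190.0]
eef_rot: [0.54, 0.841, 0.0, -0.0]
wrist_force: [0.3, 0.2, -1.9]
finger_gap: 31.4
gripper_force: 30.0
```

move_arm:
  rows: [-0.04,-0.01,0,0,0,0,1,-0.08,-0.02,0,0,0,0,1,-0.12,-0.031,0,0,0,0,1,-0.16,-0.041,0,0,0,0,1,-0.186,-0.047,0,0,0,0,1]

```text
time: 5.67
eef_pos: [541.2, -163.2, 189.8]
eef_rot: [0.542, 0.841, -0.0, 0.0]
wrist_force: [-0.8, 0.3, -1.9]
finger_gap: 31.4
gripper_force: 30.0
```

move_arm:
  rows: [0,0,0,0,0,0,1,0,0,0,0,0,0,1]

```text
time: 5.83
eef_pos: [540.9, -160.6, 189.2]
eef_rot: [0.542, 0.84, 0.0, -0.001]
wrist_force: [-0.1, 1.2, -1.6]
finger_gap: 31.6
gripper_force: 30.0
```

Run:
```python
from h import *
st()
c=cap('wrist','w2.png')
for n in ('bore_wide','rack_handle','bore_narrow'):
    l=place_of('wrist',n); print(n,[(np.round(d['position'],1).tolist(),round(d['confidence'],2)) for d in l[:3]])
m=trace('wrist','nozzle_stout')
s=r.get_state()
if m: print(m[0]['confidence'],fitn(c,m[0]['mask'],s['eef_pos'][0],s['eef_pos'][1],s['eef_pos'][2]-49,ST,74))
print('bore proj',proj(c,(512.5,-101.5,34),1))
st()
```

```text
t 5.83 p [ 540.9 -160.6  189.2] yaw 24.34 tilt [-0.06  0.05] F [-0.1  1.2 -1.6] gap 31.6 g 30.0
bore_wide [([516.0, -102.7, 39.2], 0.77)]
rack_handle [([544.9, -162.5, 105.4], 0.74), ([542.8, -163.9, 141.7], 0.72)]
bore_narrow []
0.84 (array([ 539.30400343, -161.51867791]), np.float64(273.969833343563), np.int64(4971))
bore proj [278.53397028 134.00709518]
t 6.08 p [ 541.1 -157.7  189.6] yaw 24.63 tilt [-0.02  0.02] F [ 0.1  0.5 -2.1] gap 31.8 g 30.0
```

View pics/w2.png

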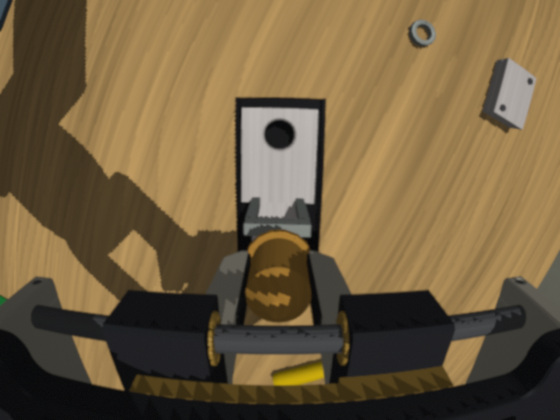

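```bash
cat >> h.py <<'E'
def bore(c,u,v,z=34,w=26,rad=None):
    g=cv2.cvtColor(c['color'],cv2.COLOR_RGB2GRAY);u,v=int(u),int(v)
    s=cv2.resize(g[v-w:v+w+1,u-w:u+w+1],None,fx=4,fy=4,interpolation=cv2.INTER_CUBIC)
    th,b=cv2.threshold(s,0,255,cv2.THRESH_BINARY_INV+cv2.THRESH_OTSU)
    cs,_=cv2.findContours(b,cv2.RETR_EXTERNAL,cv2.CHAIN_APPROX_NONE)
    out=[]
    for k in cs:
        if cv2.contourArea(k)<300: continue
        p=k[:,0,:]
        if p.min()<=1 or p.max()>=s.shape[0]-2: continue
        W=np.array([ray(c,(a+.5)/4-.5+u-w,(q+.5)/4-.5+v-w,z,True)[:2] for a,q in p])
        (cx,cy),rr=cv2.minEnclosingCircle(W.astype(np.float32));e=cv2.fitEllipse(W.astype(np.float32))
        out.append((np.round(e[0],2),np.round(e[1],1)))
    return out
def edge(c,pts,z=34):
    """pts: list of (u0,v,u1) horizontal scans; subpixel max gradient -> world"""
    g=cv2.GaussianBlur(cv2.cvtColor(c['color'],cv2.COLOR_RGB2GRAY),(0,0),1).astype(float);W=[]
    for u0,v,u1 in pts:
        d=np.abs(np.diff(g[v,u0:u1]));k=d.argmax()
        W.append(ray(c,u0+k+.5,v,z,True)[:2])
    W=np.array(W);vx,vy,x0,y0=cv2.fitLine(W.astype(np.float32),cv2.DIST_HUBER,0,.01,.01).ravel()
    return np.degrees(np.arctan2(vy,vx)),np.array([x0,y0])
E
python3 - <<'E'
from h import *
ps=[]
c=cap('wrist');st()
b=bore(c,280,134);print(b)
L=edge(c,[(236,v,250) for v in range(118,190,4)]);R=edge(c,[(306,v,326) for v in range(118,190,4)])
print(L,R)
a=np.radians(L[0]);n=np.array([-np.sin(a),np.cos(a)]);print('width',n@(L[1]-R[1]),'bore to mid',n@(b[0][0]-(L[1]+R[1])/2) if b else 0)
m=trace('wrist','nozzle_stout')[0]['mask'];s=sil(c,540.3,-160,140.5,ST,74)
im=c['color'].copy();im[...,0]=np.maximum(im[...,0],(s*255).astype(np.uint8));im[...,2]=np.maximum(im[...,2],m*255)
cv2.imwrite('pics/ov.png',cv2.resize(im[200:340,200:360],None,fx=4,fy=4)[:,:,::-1])
E
```

```text
t 6.13 p [ 541.2 -157.8  189.7] yaw 24.63 tilt [-0.01  0.01] F [ 0.   0.5 -2.4] gap 31.6 g 30.0
[(array([ 513.02, -101.16]), array([28. , 28.4]))]
(np.float32(-66.517975), array([ 486.26025, -129.19473], dtype=float32)) (np.float32(-66.9603), array([550.6379 , -99.68556], dtype=float32))
width -70.80447 bore to mid 0.31213862139031634
```

View pics/ov.png

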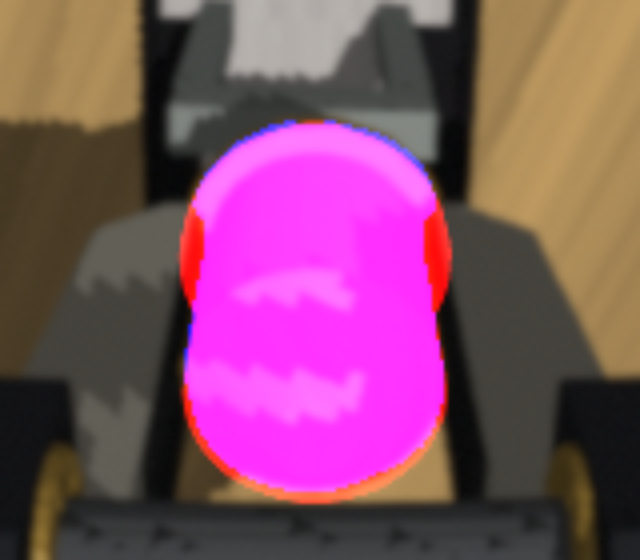

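move_arm:
  rows: [0.02,0,0,0,0,0,1,0.045,0,0,0,0,0,1,0.065,0,0.01,0,0,0,1,0.065,0,0.04,0,0,0,1,0.065,0,0.075,0,0,0,1]

```text
time: 6.6
eef_pos: [515.9, -98.9, 116.4]
eef_rot: [0.54, 0.842, 0.001, 0.003]
wrist_force: [1.2, 0.3, -2.8]
finger_gap: 31.6
gripper_force: 30.0
```

move_arm:
  rows: [0,0,0.02,0,0,0,1,0,0,0.025,0,0,0,1,0,0,0.025,0,0,0,1,0,0,0.025,0,0,0,1]

```text
time: 6.93
eef_pos: [515.1, -100.1, 90.4]
eef_rot: [0.541, 0.841, 0.0, 0.001]
wrist_force: [0.6, 0.2, -0.8]
finger_gap: 31.6
gripper_force: 30.0
```

Run:
```python
from h import *
st()
c=cap('wrist','w3.png')
s=r.get_state()
print('exp',proj(c,(513,-101.2,34),1))
p=ray(c,279,134,34,1);print(p)
cv2.imwrite('pics/w3c.png',cv2.resize(c['color'][130:350,190:370],None,fx=3,fy=2.7)[:,:,::-1]);st()
```

```text
t 6.93 p [ 515.1 -100.1   90.4] yaw 24.55 tilt [ 0.06 -0.03] F [ 0.6  0.2 -0.8] gap 31.6 g 30.0
exp [277.10116448 241.68415776]
[484.29878762 -35.56629442  34.        ]
t 6.98 p [ 515.6 -100.4   91. ] yaw 24.54 tilt [ 0.14 -0.06] F [-0.1  0.3 -1.7] gap 31.4 g 30.0
```

View pics/w3c.png

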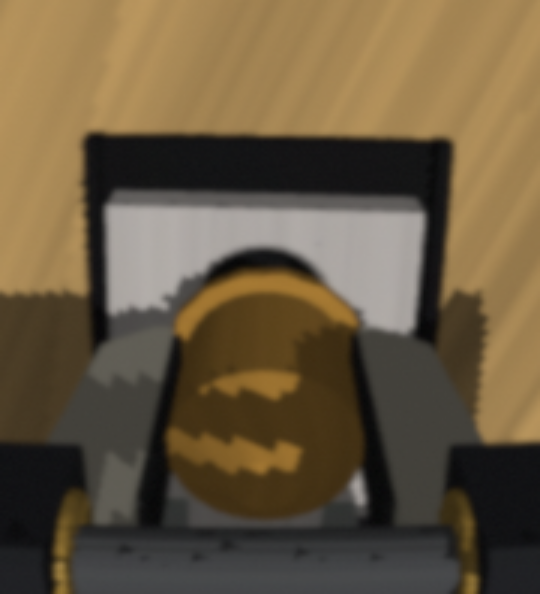

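Run:
```python
from h import *
c=cap('wrist');st()
g=cv2.cvtColor(c['color'],cv2.COLOR_RGB2GRAY).astype(int)
print(g[212:240,278].tolist()); print(c['color'][212:240,278,0].tolist())
tx=np.array([-.415,.91,0])
for v in (220.5,221.5,222.5): print(v,ray(c,278.3,v,34,1)-14.5*tx)
for v in (228,229.3,230.5): print(v,ray(c,278.3,v,66.5,1)-20*tx)
# plate edges
L=edge(c,[(222,v,234) for v in range(208,240,3)]);R=edge(c,[(322,v,336) for v in range(210,236,3)]);print(L,R)
# far plate edge
```

```text
t 7.03 p [ 515.7 -100.6   91.2] yaw 24.54 tilt [ 0.18 -0.08] F [ 0.4  0.1 -1.8] gap 31.7 g 30.0
[169, 169, 169, 170, 169, 168, 162, 143, 106, 60, 28, 20, 19, 19, 18, 17, 27, 47, 68, 92, 113, 122, 125, 125, 123, 113, 91, 75]
[174, 173, 173, 173, 173, 172, 166, 146, 108, 62, 28, 20, 19, 19, 18, 19, 33, 61, 89, 120, 148, 160, 163, 164, 162, 148, 119, 98]
220.5 [ 514.11352249 -100.84678646   34.        ]
221.5 [ 514.40493959 -101.48314406   34.        ]
222.5 [ 514.69697694 -102.12085437   34.        ]
228 [513.5644515 -99.8130681  66.5      ]
229.3 [ 513.88820692 -100.52002738   66.5       ]
230.5 [ 514.18791547 -101.17447522   66.5       ]
(np.float32(-67.14629), array([ 476.31693, -105.19078], dtype=float32)) (np.float32(-66.45558), array([539.8386  , -74.406685], dtype=float32))
```

move_arm:
  rows: [0,0,0.003,0,0,0,1,0,0,0.006,0,0,0,1,0,0,0.009,0,0,0,1,0,0,0.012,0,0,0,1]

```text
time: 7.37
eef_pos: [514.4, -100.2, 77.5]
eef_rot: [0.541, 0.841, 0.0, 0.0]
wrist_force: [0.0, -0.5, -2.2]
finger_gap: 31.5
gripper_force: 30.0
```

move_arm:
  rows: [0,0,0,0,0,0,1]

```text
time: 7.45
eef_pos: [513.9, -100.0, 76.8]
eef_rot: [0.541, 0.841, -0.0, -0.001]
wrist_force: [-0.9, 0.5, -1.6]
finger_gap: 31.6
gripper_force: 30.0
```

move_arm:
  rows: [0,0,0.004,0,0,0,1,0,0,0.008,0,0,0,1,0,0,0.011,0,0,0,1,0,0,0.0125,0,0,0,1,0,0,0.0125,0,0,0,1]

```text
time: 7.87
eef_pos: [514.0, -100.0, 64.4]
eef_rot: [0.541, 0.841, -0.0, -0.001]
wrist_force: [0.3, -0.8, -1.3]
finger_gap: 31.3
gripper_force: 30.0
```

move_arm:
  rows: [0,0,0,0,0,0,-0.1,0,0,0,0,0,0,-0.1,0,0,0,0,0,0,-0.1,0,0,0,0,0,0,-0.1,0,0,-0.005,0,0,0,-0.1]

```text
time: 8.28
eef_pos: [513.9, -100.0, 69.6]
eef_rot: [0.541, 0.841, -0.0, -0.001]
wrist_force: [0.1, -0.4, 0.3]
finger_gap: 50.8
gripper_force: 0.0
```

move_arm:
  rows: [0,0,-0.03,0,0,0,-0.3,0,0,-0.06,0,0,0,-0.3,0,0,-0.09,0,0,0,-0.3,0,0,-0.12,0,0,0,-0.3,0,0,-0.125,0,0,0,-0.3]

```text
time: 8.7
eef_pos: [517.0, -101.2, 200.9]
eef_rot: [0.541, 0.841, 0.001, 0.005]
wrist_force: [1.7, -0.2, 0.6]
finger_gap: 60.5
gripper_force: 0.0
```

Run:
```python
from h import *
st();cap('wrist','w4.png');cap('top')
for cam in ('wrist','top'):
  l=place_of(cam,'nozzle_stout'); print([(np.round(d['position'],1).tolist(),round(d['confidence'],2)) for d in l[:3]])
plan([(656,241.5,180,24.5)],grip=-1)
```

```text
t 8.7 p [ 517.  -101.2  200.9] yaw 24.53 tilt [ 0.5  -0.21] F [ 1.7 -0.2  0.6] gap 60.5 g 0.0
[([517.7, -101.7, 14.9], 0.95), ([607.9, 64.6, -1.5], 0.68)]
[([514.2, -101.8, 13.2], 0.63)]
-> (656, 241.5, 180, 24.5)
[[0.0168, 0.0181, 0.0009, -0.0001, -0.0001, 0.0, -1], [0.0335, 0.0362, 0.0019, -0.0001, -0.0001, 0.0001, -1], [0.0503, 0.0542, 0.0028, -0.0002, -0.0002, 0.0001, -1], [0.0671, 0.0723, 0.0038, -0.0002, -0.0002, 0.0001, -1], [0.0838, 0.0904, 0.0047, -0.0003, -0.0003, 0.0001, -1]]
[[0.0168, 0.0181, 0.0009, -0.0001, -0.0001, 0.0, -1], [0.0335, 0.0362, 0.0019, -0.0001, -0.0001, 0.0001, -1], [0.0503, 0.0542, 0.0028, -0.0002, -0.0002, 0.0001, -1], [0.0671, 0.0723, 0.0038, -0.0002, -0.0002, 0.0001, -1], [0.0838, 0.0904, 0.0047, -0.0003, -0.0003, 0.0001, -1]]
[[0.0168, 0.0181, 0.0009, -0.0001, -0.0001, 0.0, -1], [0.0335, 0.0361, 0.0019, -0.0001, -0.0001, 0.0001, -1], [0.0503, 0.0542, 0.0028, -0.0002, -0.0002, 0.0001, -1], [0.0671, 0.0723, 0.0038, -0.0002, -0.0002, 0.0001, -1], [0.0839, 0.0904, 0.0047, -0.0003, -0.0003, 0.0001, -1]]
```

View pics/w4.png

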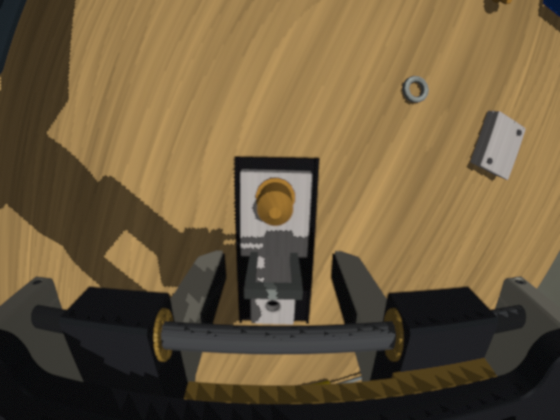

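Stout nozzle sits upright in the wide bore, about (277,200). The narrow bore is at about (274,305). On to the slim one.

move_arm:
  rows: [0.012,0.013,0.001,0,0,0,-1,0.032,0.034,0.002,0,0,0,-1,0.055,0.059,0.003,0,0,0,-1,0.078,0.084,0.004,0,0,0,-1,0.1,0.108,0.005,0,0,0,-1]

```text
time: 9.32
eef_pos: [570.3, 37.2, 187.6]
eef_rot: [0.541, 0.841, -0.001, -0.002]
wrist_force: [0.1, -0.4, 1.0]
finger_gap: 89.0
gripper_force: 0.0
```

move_arm:
  rows: [0.024,0.026,0.001,0,0,0,-1,0.048,0.052,0.002,0,0,0,-1,0.072,0.078,0.003,0,0,0,-1,0.096,0.104,0.004,0,0,0,-1,0.11,0.119,0.005,0,0,0,-1]

```text
time: 9.73
eef_pos: [633.2, 188.5, 182.0]
eef_rot: [0.54, 0.842, -0.001, -0.002]
wrist_force: [0.3, 0.4, -0.4]
finger_gap: 93.3
gripper_force: 0.0
```

move_arm:
  rows: [0.018,0.02,0.001,0,0,0,-1,0.032,0.034,0.002,0,0,0,-1,0.04,0.044,0.003,0,0,0,-1,0.04,0.044,0.003,0,0,0,-1,0.04,0.044,0.003,0,0,0,-1]

```text
time: 10.15
eef_pos: [656.0, 239.9, 179.2]
eef_rot: [0.54, 0.841, -0.002, -0.001]
wrist_force: [-0.8, -0.9, 0.2]
finger_gap: 93.0
gripper_force: 0.0
```

Run:
```python
from h import *
st();c=cap('wrist')
m=trace('wrist','nozzle_slim')
for d in m[:2]: print(d['confidence'],d['mask'].sum(),fitn(c,d['mask'],656,241.5,0,SL,67))
st();plan([(656,241.5,48,24.5)])
```

```text
t 10.15 p [656.  239.9 179.2] yaw 24.59 tilt [-0.25 -0.07] F [-0.8 -0.9  0.2] gap 93.0 g 0.0
0.59 596 (array([655.91240501, 241.87013531]), np.float64(14.037598629664151), np.int64(596))
t 10.25 p [656.3 238.8 180.6] yaw 24.5 tilt [-0.15 -0.06] F [0.2 0.3 1. ] gap 93.2 g 0.0
-> (656, 241.5, 48, 24.5)
[[0.0005, 0.0002, 0.0265, -0.0005, -0.0, 0.0, -1], [0.001, 0.0005, 0.053, -0.0011, -0.0001, 0.0, -1], [0.0016, 0.0007, 0.0795, -0.0016, -0.0001, 0.0, -1], [0.0021, 0.0009, 0.1061, -0.0022, -0.0001, 0.0, -1], [0.0026, 0.0012, 0.1326, -0.0027, -0.0002, 0.0, -1]]
```

move_arm:
  rows: [0.002,0.0005,0.02,0,0,0,-0.2,0.0023,0.0006,0.05,0,0,0,0,0.0023,0.0006,0.085,0,0,0,0,0.0023,0.0006,0.115,0,0,0,0,0.0023,0.0006,0.131,0,0,0,0]

```text
time: 10.67
eef_pos: [654.0, 240.1, 46.8]
eef_rot: [0.541, 0.841, -0.002, -0.002]
wrist_force: [-1.4, -0.3, -1.2]
finger_gap: 64.5
gripper_force: 0.0
```

move_arm:
  rows: [0,0,0,0,0,0,1,0,0,0,0,0,0,1,0,0,0,0,0,0,1,0,0,0,0,0,0,1,0,0,0,0,0,0,1]
  force: 20

```text
time: 11.08
eef_pos: [658.0, 242.2, 53.2]
eef_rot: [0.541, 0.841, 0.001, 0.001]
wrist_force: [-0.1, -0.4, -0.2]
finger_gap: 31.0
gripper_force: 0.0
```

move_arm:
  rows: [0,0,0,0,0,0,1,0,0,0,0,0,0,1,0,0,0,0,0,0,1]

```text
time: 11.33
eef_pos: [657.1, 242.3, 51.9]
eef_rot: [0.541, 0.841, 0.001, 0.001]
wrist_force: [-0.0, -0.1, 3.2]
finger_gap: 15.4
gripper_force: 20.0
```

Run:
```python
from h import *
st()
plan([(656,241.5,190,24.5),(594,-282,190,24.5)],grip=1)
```

```text
t 11.33 p [657.1 242.3  51.9] yaw 24.53 tilt [0.08 0.02] F [-0.  -0.1  3.2] gap 15.4 g 20.0
-> (656, 241.5, 190, 24.5)
[[-0.0001, -0.0002, -0.0276, 0.0003, 0.0001, 0.0001, 1], [-0.0001, -0.0005, -0.0552, 0.0006, 0.0001, 0.0002, 1], [-0.0002, -0.0007, -0.0829, 0.0009, 0.0002, 0.0003, 1], [-0.0003, -0.001, -0.1105, 0.0011, 0.0003, 0.0005, 1], [-0.0003, -0.0012, -0.1381, 0.0014, 0.0003, 0.0006, 1]]
-> (594, -282, 190, 24.5)
[[-0.03, -0.0182, 0.0, 0.0, 0.0, 0.0, 1], [-0.0601, -0.0365, 0.0, 0.0, 0.0, 0.0, 1], [-0.0901, -0.0547, 0.0, 0.0, 0.0, 0.0, 1], [-0.1202, -0.0729, 0.0, 0.0, 0.0, 0.0, 1], [-0.1502, -0.0912, 0.0, 0.0, 0.0, 0.0, 1]]
[[-0.03, -0.0182, 0.0, 0.0, 0.0, 0.0, 1], [-0.0601, -0.0365, 0.0, 0.0, 0.0, 0.0, 1], [-0.0901, -0.0547, 0.0, 0.0, 0.0, 0.0, 1], [-0.1202, -0.0729, 0.0, 0.0, 0.0, 0.0, 1], [-0.1502, -0.0912, 0.0, 0.0, 0.0, 0.0, 1]]
[[-0.03, -0.0182, 0.0, 0.0, 0.0, 0.0, 1], [-0.0601, -0.0365, 0.0, 0.0, 0.0, 0.0, 1], [-0.0901, -0.0547, 0.0, 0.0, 0.0, 0.0, 1], [-0.1202, -0.0729, 0.0, 0.0, 0.0, 0.0, 1], [-0.1502, -0.0912, 0.0, 0.0, 0.0, 0.0, 1]]
```

move_arm:
  rows: [0,0,-0.01,0,0,0,1,0,0,-0.04,0,0,0,1,0,0,-0.08,0,0,0,1,0,0,-0.12,0,0,0,1,0,0,-0.14,0,0,0,1]

```text
time: 11.75
eef_pos: [658.4, 242.6, 197.4]
eef_rot: [0.541, 0.841, 0.003, 0.003]
wrist_force: [1.7, 0.7, 0.2]
finger_gap: 15.2
gripper_force: 20.0
```

move_arm:
  rows: [-0.012,-0.007,0,0,0,0,1,-0.042,-0.025,0,0,0,0,1,-0.075,-0.045,0,0,0,0,1,-0.108,-0.065,0,0,0,0,1,-0.14,-0.085,0,0,0,0,1]

```text
time: 12.17
eef_pos: [636.1, 77.7, 190.0]
eef_rot: [0.54, 0.841, -0.001, -0.001]
wrist_force: [0.9, 0.1, -0.8]
finger_gap: 15.8
gripper_force: 20.0
```

move_arm:
  rows: [-0.033,-0.02,0,0,0,0,1,-0.066,-0.04,0,0,0,0,1,-0.099,-0.06,0,0,0,0,1,-0.132,-0.08,0,0,0,0,1,-0.165,-0.1,0,0,0,0,1]

```text
time: 12.58
eef_pos: [613.5, -114.1, 190.1]
eef_rot: [0.541, 0.841, -0.0, -0.001]
wrist_force: [1.1, -0.5, -0.9]
finger_gap: 15.2
gripper_force: 20.0
```

move_arm:
  rows: [-0.033,-0.02,0,0,0,0,1,-0.066,-0.04,0,0,0,0,1,-0.099,-0.06,0,0,0,0,1,-0.128,-0.078,0,0,0,0,1,-0.144,-0.088,0,0,0,0,1]

```text
time: 13.0
eef_pos: [592.7, -284.0, 189.8]
eef_rot: [0.542, 0.84, -0.001, -0.001]
wrist_force: [-0.6, -0.5, 0.1]
finger_gap: 15.3
gripper_force: 20.0
```

move_arm:
  rows: [0,0,0,0,0,0,1,0,0,0,0,0,0,1,0,0,0,0,0,0,1,0,0,0,0,0,0,1,0,0,0,0,0,0,1]

```text
time: 13.42
eef_pos: [594.9, -278.1, 190.9]
eef_rot: [0.54, 0.842, 0.0, -0.0]
wrist_force: [1.4, -0.1, 0.0]
finger_gap: 15.4
gripper_force: 20.0
```

Run:
```python
from h import *
st()
c=cap('wrist')
l=place_of('wrist','bore_narrow');print([(np.round(d['position'],1).tolist(),round(d['confidence'],2)) for d in l[:2]])
e=proj(c,(565,-220.5,34),1);print('exp',e)
try: print(bore(c,*e,w=17))
except Exception as x: print(x)
m=trace('wrist','nozzle_slim');s=r.get_state()['eef_pos']
if m:
    print(m[0]['confidence'],m[0]['mask'].sum())
    for h in (49,51,53): print(h,fitn(c,m[0]['mask'],s[0],s[1],s[2]-h,SL,67))
z=sil(c,s[0],s[1],s[2]-51,SL,67)
im=c['color'].copy();k=cv2.Canny((z*255).astype(np.uint8),50,150);im[k>0]=(255,0,0)
cv2.imwrite('pics/w5.png',cv2.resize(im[90:340,180:380],None,fx=3,fy=2.4,interpolation=cv2.INTER_NEAREST)[:,:,::-1]);st()
```

```text
t 13.42 p [ 594.9 -278.1  190.9] yaw 24.63 tilt [-0.01  0.02] F [ 1.4 -0.1  0. ] gap 15.4 g 20.0
[([561.0, -219.4, 34.0], 0.69)]
exp [276.65370116 134.61998362]
[(array([ 563.76, -220.95]), array([16.1, 16.6]))]
0.58 1811
49 (array([ 592.72968919, -277.51473265]), np.float64(256.0768065678782), np.int64(1811))
51 (array([ 593.23028595, -278.43282776]), np.float64(231.3345314746398), np.int64(1811))
53 (array([ 593.74377103, -279.44787847]), np.float64(210.6459165202088), np.int64(1811))
t 13.57 p [ 595.  -278.6  191.1] yaw 24.61 tilt [ 0. -0.] F [ 0.3 -0.3 -0.3] gap 15.2 g 20.0
```

View pics/w5.png

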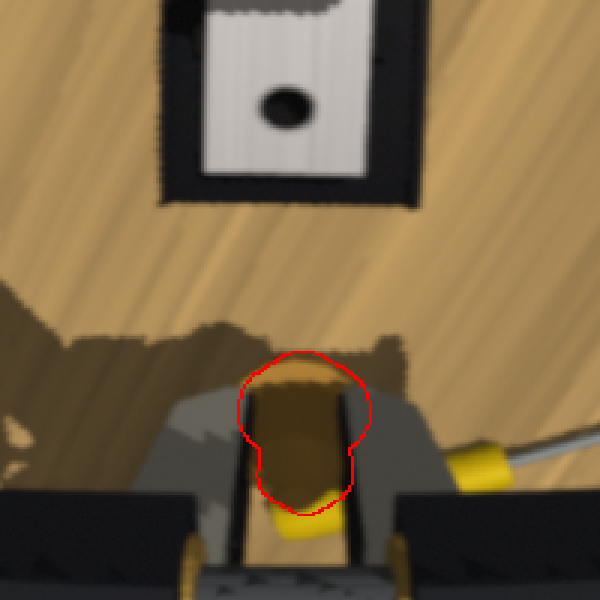

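Run:
```python
from h import *
c=cap('wrist');st();s=r.get_state()['eef_pos']
for u in (276,279,282):
    print(u,'top',[tuple(int(a) for a in c['color'][v,u]) for v in range(230,244)])
print('bot',[(v,)+tuple(int(a) for a in c['color'][v,276]) for v in range(290,308)])
print('row262',[(u,)+tuple(int(a) for a in c['color'][262,u]) for u in list(range(257,268))+list(range(290,302))])
p=(593.7,-278.6)
tx=np.array([-.417,.909])
for nm,z,rr in (('flange bot far',20,13),('flange top far',25,13),('body top near',55,-8),('tip',67,0)):
    print(nm,proj(c,(p[0]+tx[0]*rr,p[1]+tx[1]*rr,190.5-51+z),1))
m=trace('wrist','nozzle_slim')[0]['mask'];ys=np.nonzero(m[:,276])[0];print(ys.min(),ys.max(),[ (v,np.nonzero(m[v])[0][[0,-1]].tolist()) for v in (244,250,262,275,290)])
```

```text
t 13.62 p [ 595.  -278.8  191.1] yaw 24.6 tilt [ 0.01 -0.01] F [ 0.5  0.1 -0.1] gap 15.6 g 20.0
276 top [(164, 133, 84), (164, 133, 83), (164, 133, 83), (164, 133, 83), (160, 129, 81), (141, 114, 70), (105, 83, 49), (85, 64, 31), (93, 69, 30), (109, 80, 33), (137, 100, 43), (164, 120, 51), (172, 126, 54), (172, 126, 55)]
279 top [(168, 136, 86), (169, 137, 86), (171, 138, 87), (170, 137, 87), (162, 131, 82), (137, 110, 67), (103, 80, 46), (87, 64, 30), (97, 70, 30), (119, 88, 38), (149, 110, 47), (170, 125, 53), (175, 128, 55), (173, 126, 53)]
282 top [(173, 141, 89), (173, 141, 89), (172, 140, 89), (169, 137, 86), (160, 130, 82), (135, 110, 68), (99, 79, 47), (78, 59, 29), (82, 60, 27), (97, 71, 30), (126, 93, 39), (158, 115, 49), (172, 126, 54), (174, 127, 55)]
bot [(290, 70, 51, 22), (291, 68, 50, 20), (292, 70, 51, 21), (293, 70, 51, 21), (294, 72, 53, 23), (295, 73, 54, 23), (296, 74, 54, 23), (297, 74, 54, 23), (298, 74, 54, 24), (299, 75, 55, 25), (300, 76, 56, 23), (301, 86, 67, 23), (302, 118, 95, 19), (303, 160, 133, 17), (304, 187, 158, 13), (305, 198, 167, 14), (306, 201, 169, 12), (307, 202, 171, 13)]
row262 [(257, 100, 98, 89), (258, 99, 96, 88), (259, 97, 94, 86), (260, 83, 81, 74), (261, 57, 55, 50), (262, 30, 28, 26), (263, 21, 19, 15), (264, 35, 27, 16), (265, 50, 38, 17), (266, 61, 45, 20), (267, 64, 47, 19), (290, 62, 45, 20), (291, 55, 40, 17), (292, 40, 30, 15), (293, 24, 19, 14), (294, 20, 19, 17), (295, 36, 35, 32), (296, 54, 52, 49), (297, 66, 64, 58), (298, 70, 68, 62), (299, 70, 69, 62), (300, 69, 68, 62), (301, 70, 68, 62)]
flange bot far [278.94869008 236.37795642]
flange top far [278.96607786 239.57104977]
body top near [279.02503224 298.69724146]
tip [279.10444397 298.09369953]
238 302 [(244, [264, 294]), (250, [261, 296]), (262, [265, 291]), (275, [264, 291]), (290, [264, 291])]
```

move_arm:
  rows: [0.02,-0.001,0,0,0,0,1,0.045,-0.002,0,0,0,0,1,0.065,-0.0027,0.01,0,0,0,1,0.065,-0.0027,0.04,0,0,0,1,0.065,-0.0027,0.075,0,0,0,1]

```text
time: 14.08
eef_pos: [566.9, -221.3, 118.3]
eef_rot: [0.54, 0.842, 0.0, 0.003]
wrist_force: [0.9, -0.2, -0.4]
finger_gap: 15.2
gripper_force: 20.0
```

move_arm:
  rows: [0,0,0.015,0,0,0,1,0,0,0.02,0,0,0,1,0,0,0.02,0,0,0,1,0,0,0.02,0,0,0,1,0,0,0.02,0,0,0,1]

```text
time: 14.5
eef_pos: [566.4, -222.4, 97.7]
eef_rot: [0.541, 0.841, 0.0, 0.002]
wrist_force: [-0.2, -1.1, -1.1]
finger_gap: 15.4
gripper_force: 20.0
```

Run:
```python
from h import *
st()
c=cap('wrist')
cv2.imwrite('pics/w6.png',cv2.resize(c['color'][170:330,200:360],None,fx=3.7,fy=3.7,interpolation=cv2.INTER_CUBIC)[:,:,::-1])
print(proj(c,(563.8,-221,34),1));st()
```

```text
t 14.5 p [ 566.4 -222.4   97.7] yaw 24.52 tilt [ 0.15 -0.09] F [-0.2 -1.1 -1.1] gap 15.4 g 20.0
[277.76843481 234.18897574]
t 14.55 p [ 566.4 -222.4   97.7] yaw 24.52 tilt [ 0.16 -0.1 ] F [-0.4 -0.7 -0.9] gap 15.4 g 20.0
```

View pics/w6.png

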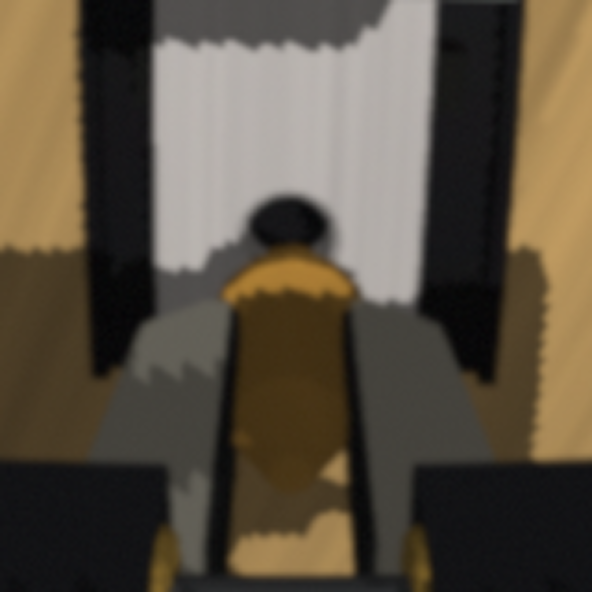

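Run:
```python
from h import *
c=cap('wrist');st()
g=c['color'][:,:,0].astype(int)
print([(v,g[v,278],int(c['color'][v,278,2])) for v in range(217,248)])
tx=np.array([-.417,.909])
for b in ((563.8,-221),(564.2,-221.9)):
  b=np.array(b)
  print(proj(c,(*(b+8.5*tx),34),1),proj(c,(*(b+9.3*tx),34),1))
  for zb in (45.5,46.7): print(zb,proj(c,(*(b+13*tx),zb+20),1),proj(c,(*(b+13*tx),zb+25),1))
```

```text
t 14.6 p [ 566.3 -222.3   97.6] yaw 24.52 tilt [ 0.15 -0.09] F [ 0.  -0.3  0.6] gap 15.7 g 20.0
[(217, np.int64(181), 172), (218, np.int64(181), 172), (219, np.int64(181), 172), (220, np.int64(176), 167), (221, np.int64(157), 150), (222, np.int64(122), 116), (223, np.int64(73), 70), (224, np.int64(32), 32), (225, np.int64(20), 22), (226, np.int64(23), 25), (227, np.int64(21), 22), (228, np.int64(22), 24), (229, np.int64(22), 23), (230, np.int64(22), 23), (231, np.int64(22), 23), (232, np.int64(23), 24), (233, np.int64(21), 23), (234, np.int64(25), 21), (235, np.int64(39), 19), (236, np.int64(59), 20), (237, np.int64(75), 24), (238, np.int64(92), 29), (239, np.int64(115), 36), (240, np.int64(145), 45), (241, np.int64(166), 52), (242, np.int64(171), 53), (243, np.int64(169), 53), (244, np.int64(170), 53), (245, np.int64(169), 53), (246, np.int64(161), 51), (247, np.int64(137), 42)]
[277.78141105 222.58922565] [277.77958232 221.48564361]
45.5 [277.78888169 233.03799305] [277.79229097 236.17216811]
46.7 [277.7896827  233.77622431] [277.79313806 236.94770522]
[277.76660483 223.94407684] [277.76475827 222.8437161 ]
45.5 [277.77169169 234.59369216] [277.77467507 237.76043141]
46.7 [277.77239229 235.33964698] [277.77541691 238.54393435]
```

move_arm:
  rows: [0.0007,0,0.004,0,0,0,1,0.0007,0,0.008,0,0,0,1,0.0007,0,0.012,0,0,0,1,0.0007,0,0.015,0,0,0,1,0.0007,0,0.018,0,0,0,1]

```text
time: 15.02
eef_pos: [564.8, -220.9, 77.4]
eef_rot: [0.541, 0.841, -0.0, -0.0]
wrist_force: [0.5, 0.1, -0.8]
finger_gap: 15.3
gripper_force: 20.0
```

move_arm:
  rows: [0,0,0,0,0,0,1,0,0,0,0,0,0,1]

```text
time: 15.18
eef_pos: [564.8, -220.9, 77.6]
eef_rot: [0.541, 0.841, -0.0, -0.0]
wrist_force: [0.2, 0.9, 0.2]
finger_gap: 15.3
gripper_force: 20.0
```

move_arm:
  rows: [0,0,0.004,0,0,0,1,0,0,0.008,0,0,0,1,0,0,0.011,0,0,0,1,0,0,0.012,0,0,0,1,0,0,0.012,0,0,0,1]

```text
time: 15.6
eef_pos: [564.9, -221.0, 65.9]
eef_rot: [0.541, 0.841, -0.0, -0.0]
wrist_force: [0.3, 0.3, 1.0]
finger_gap: 15.3
gripper_force: 20.0
```

move_arm:
  rows: [0,0,0,0,0,0,0.1,0,0,0,0,0,0,0.1,0,0,0,0,0,0,0.1,0,0,0,0,0,0,0.1,0,0,-0.005,0,0,0,0.1]

```text
time: 16.02
eef_pos: [564.4, -220.7, 70.2]
eef_rot: [0.541, 0.841, -0.0, -0.001]
wrist_force: [-0.4, 0.4, -0.3]
finger_gap: 40.9
gripper_force: 0.0
```

move_arm:
  rows: [0,0,-0.03,0,0,0,0.1,0,0,-0.06,0,0,0,0.1,0,0,-0.09,0,0,0,0.1,0,0,-0.115,0,0,0,0.1,0,0,-0.125,0,0,0,0.1]

```text
time: 16.43
eef_pos: [566.6, -222.0, 200.7]
eef_rot: [0.541, 0.841, 0.0, 0.003]
wrist_force: [0.2, -0.8, -0.2]
finger_gap: 42.1
gripper_force: 0.0
```

move_arm:
  rows: [0,0,0,0,0,0,0.1,0,0,0,0,0,0,0.1,0,0,0,0,0,0,0.1]

```text
time: 16.68
eef_pos: [564.0, -220.5, 194.0]
eef_rot: [0.541, 0.841, -0.0, -0.002]
wrist_force: [0.0, -0.4, -0.7]
finger_gap: 41.9
gripper_force: 0.0
```

Run:
```python
from h import *
st();c=cap('wrist');cap('top')
for cam in ('wrist','top'):
 for n in ('nozzle_slim','nozzle_stout','rack_handle'):
  l=place_of(cam,n); print(n,cam,[(np.round(d['position'],1).tolist(),round(d['confidence'],2)) for d in l[:2]])
d=trace('wrist','nozzle_slim')
if d: print(fitn(c,d[0]['mask'],564,-221,14,SL,67))
st();plan([(538.7,-161.1,195,-67)],grip=0.1)
```

```text
t 16.68 p [ 564.  -220.5  194. ] yaw 24.52 tilt [-0.16  0.1 ] F [ 0.  -0.4 -0.7] gap 41.9 g 0.0
nozzle_slim wrist [([567.5, -225.6, 16.2], 0.62)]
nozzle_stout wrist []
rack_handle wrist [([541.4, -159.8, 104.3], 0.89)]
nozzle_slim top []
nozzle_stout top [([513.1, -105.4, 15.9], 0.47)]
rack_handle top [([540.9, -160.6, 103.6], 0.93)]
(array([ 563.65768814, -221.27636528]), np.float64(6.380884627707441), np.int64(619))
t 17.13 p [ 564.9 -221.   195.6] yaw 24.52 tilt [-0.03  0.01] F [-0.1  0.1  1.1] gap 42.0 g 0.0
-> (538.7, -161.1, 195, -67)
[[0.0044, 0.0001, 0.0, -0.0, -0.0, 0.1065, 0.1], [0.0087, 0.0001, 0.0001, -0.0001, -0.0, 0.213, 0.1], [0.0131, 0.0002, 0.0001, -0.0001, -0.0, 0.3195, 0.1], [0.0174, 0.0003, 0.0002, -0.0001, -0.0, 0.426, 0.1], [0.0218, 0.0003, 0.0002, -0.0002, -0.0, 0.5325, 0.1]]
[[0.0038, -0.0022, 0.0, -0.0, -0.0, 0.1065, 0.1], [0.0076, -0.0043, 0.0001, -0.0001, -0.0, 0.213, 0.1], [0.0114, -0.0065, 0.0001, -0.0001, -0.0, 0.3195, 0.1], [0.0152, -0.0086, 0.0002, -0.0001, -0.0, 0.426, 0.1], [0.0189, -0.0108, 0.0002, -0.0002, -0.0, 0.5325, 0.1]]
[[0.0022, -0.0038, 0.0, -0.0, -0.0, 0.1065, 0.1], [0.0043, -0.0076, 0.0001, -0.0001, -0.0, 0.213, 0.1], [0.0065, -0.0113, 0.0001, -0.0001, -0.0, 0.3195, 0.1], [0.0087, -0.0151, 0.0002, -0.0001, -0.0, 0.426, 0.1], [0.0109, -0.0189, 0.0002, -0.0002, -0.0, 0.5325, 0.1]]
```

Slim is seated: the fit at seated height is excellent (residual 6 of 619). Turning and moving over the handle.

move_arm:
  rows: [0.0044,0,0,0,0,0.1065,0.1,0.0087,0,0,0,0,0.213,0.1,0.013,0,0,0,0,0.3195,0.1,0.0174,0,0,0,0,0.426,0.1,0.0218,0,0,0,0,0.5325,0.1]

```text
time: 17.55
eef_pos: [555.8, -201.0, 196.0]
eef_rot: [0.745, 0.667, 0.0, 0.0]
wrist_force: [-0.3, 0.4, 0.6]
finger_gap: 42.0
gripper_force: 0.0
```

move_arm:
  rows: [0.0038,-0.0022,0,0,0,0.1065,0.1,0.0076,-0.0043,0,0,0,0.213,0.1,0.0114,-0.0065,0,0,0,0.3195,0.1,0.0152,-0.0086,0,0,0,0.426,0.1,0.019,-0.0108,0,0,0,0.5325,0.1]

```text
time: 17.97
eef_pos: [547.1, -181.0, 196.0]
eef_rot: [0.894, 0.448, 0.0, 0.0]
wrist_force: [0.5, 0.0, 0.2]
finger_gap: 41.6
gripper_force: 0.0
```

move_arm:
  rows: [0.0022,-0.0038,0,0,0,0.1065,0.1,0.0043,-0.0076,0,0,0,0.213,0.1,0.0065,-0.0113,0,0,0,0.3195,0.1,0.0087,-0.015,0,0,0,0.426,0.1,0.011,-0.019,0,0,0,0.5325,0.1]

```text
time: 18.38
eef_pos: [538.4, -160.9, 196.0]
eef_rot: [0.98, 0.197, 0.0, 0.0]
wrist_force: [-0.2, 0.8, -0.6]
finger_gap: 41.7
gripper_force: 0.0
```

move_arm:
  rows: [0,0,0,0,0,0,0.1,0,0,0,0,0,0,0.1,0,0,0,0,0,0,0.1]

```text
time: 18.63
eef_pos: [538.6, -161.2, 196.0]
eef_rot: [0.98, 0.201, 0.0, 0.0]
wrist_force: [-0.1, -1.0, -0.7]
finger_gap: 41.9
gripper_force: 0.0
```

Run:
```python
from h import *
st();c=cap('wrist')
for n in ('nozzle_slim','nozzle_stout','rack_handle'):
  l=place_of('wrist',n); print(n,[(np.round(d['position'],1).tolist(),round(d['confidence'],2)) for d in l[:2]])
for n,p,q,h in (('nozzle_slim',(564,-221),SL,67),('nozzle_stout',(513.5,-101),ST,74)):
  d=trace('wrist',n)
  if d: print(n,fitn(c,d[0]['mask'],*p,14,q,h))
s=r.get_state();print(s['qpos'])
a=[proj(c,(538.7,-161.1,111),1)];im=c['color'].copy();cv2.circle(im,tuple(int(round(v)) for v in a[0]),2,(255,0,0),-1)
cv2.imwrite('pics/w7.png',im[:,:,::-1]);st()
```

```text
t 18.63 p [ 538.6 -161.2  196. ] yaw -66.83 tilt [ 0.01 -0.01] F [-0.1 -1.  -0.7] gap 41.9 g 0.0
nozzle_slim [([567.6, -222.9, 17.2], 0.6), ([514.6, -100.8, 14.7], 0.15)]
nozzle_stout [([515.1, -99.4, 14.1], 0.8), ([542.3, -162.8, 101.4], 0.73)]
rack_handle [([541.7, -161.7, 106.2], 0.55)]
nozzle_slim (array([ 563.33364391, -221.34895182]), np.float64(3.5894326367529024), np.int64(636))
nozzle_stout (array([ 512.57570124, -101.0630331 ]), np.float64(4.96220352112282), np.int64(1647))
[-4.89311522e-01  3.10920893e-01  1.56801268e+00 -7.96162155e-05
  1.26275353e+00  6.79758451e-01]
t 18.93 p [ 538.4 -161.2  195.9] yaw -66.98 tilt [-0.01 -0.  ] F [ 0.6 -0.7 -0.1] gap 41.9 g 0.0
```

View pics/w7.png

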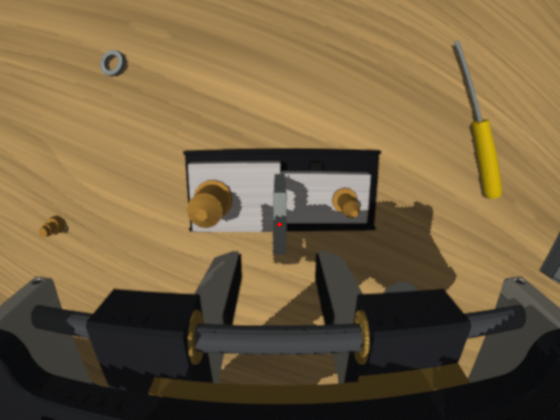

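Both nozzles show seated, and the bar lies under the jaws at column 280. Descending on it.

move_arm:
  rows: [0,0,0.02,0,0,0,0.1,0,0,0.045,0,0,0,0.1,0,0,0.07,0,0,0,0.1,0,0,0.085,0,0,0,0.1,0,0,0.0915,0,0,0,0.1]

```text
time: 19.35
eef_pos: [537.0, -160.4, 101.9]
eef_rot: [0.98, 0.199, -0.002, -0.001]
wrist_force: [-0.9, -0.1, -0.1]
finger_gap: 41.5
gripper_force: 0.0
```

move_arm:
  rows: [0,0,0,0,0,0,0.1,0,0,0,0,0,0,0.1,0,0,0,0,0,0,0.1]

```text
time: 19.6
eef_pos: [539.4, -161.5, 105.8]
eef_rot: [0.98, 0.199, 0.001, 0.001]
wrist_force: [-0.1, -0.5, -0.3]
finger_gap: 41.9
gripper_force: 0.0
```

move_arm:
  rows: [0,0,0,0,0,0,0.4,0,0,0,0,0,0,0.6,0,0,0,0,0,0,0.7,0,0,0,0,0,0,0.75,0,0,0,0,0,0,0.8]
  force: 60

```text
time: 20.02
eef_pos: [538.5, -161.1, 104.8]
eef_rot: [0.98, 0.199, 0.0, 0.0]
wrist_force: [0.0, 0.0, 0.6]
finger_gap: 13.2
gripper_force: 0.0
```

move_arm:
  rows: [0,0,0,0,0,0,0.9,0,0,0,0,0,0,1,0,0,0,0,0,0,1,0,0,0,0,0,0,1,0,0,0,0,0,0,1]

```text
time: 20.43
eef_pos: [538.8, -161.5, 104.7]
eef_rot: [0.98, 0.199, 0.0, 0.0]
wrist_force: [0.4, -2.7, 1.2]
finger_gap: 9.2
gripper_force: 60.0
```

Gripped at 60 N. Lifting smoothly by 125 mm.

move_arm:
  rows: [0,0,-0.001,0,0,0,1,0,0,-0.003,0,0,0,1,0,0,-0.006,0,0,0,1,0,0,-0.01,0,0,0,1,0,0,-0.015,0,0,0,1]

```text
time: 20.85
eef_pos: [537.7, -160.5, 119.0]
eef_rot: [0.98, 0.199, -0.001, -0.001]
wrist_force: [-0.6, -0.6, -6.3]
finger_gap: 9.2
gripper_force: 60.0
```

Run:
```python
from h import *
st();print(np.round(r.get_state()['moment'],3))
```

```text
t 20.85 p [ 537.7 -160.5  119. ] yaw -67.0 tilt [-0.11  0.07] F [-0.6 -0.6 -6.3] gap 9.2 g 60.0
[-0.157  0.089 -0.053]
```

move_arm:
  rows: [0,0,-0.005,0,0,0,1,0,0,-0.011,0,0,0,1,0,0,-0.018,0,0,0,1,0,0,-0.026,0,0,0,1,0,0,-0.034,0,0,0,1]

```text
time: 21.27
eef_pos: [538.5, -161.0, 154.5]
eef_rot: [0.98, 0.199, 0.0, 0.0]
wrist_force: [0.2, -0.4, -5.8]
finger_gap: 9.2
gripper_force: 60.0
```

move_arm:
  rows: [0,0,-0.008,0,0,0,1,0,0,-0.016,0,0,0,1,0,0,-0.024,0,0,0,1,0,0,-0.032,0,0,0,1,0,0,-0.04,0,0,0,1]

```text
time: 21.68
eef_pos: [538.4, -161.0, 194.3]
eef_rot: [0.98, 0.199, 0.0, 0.0]
wrist_force: [0.0, 0.4, -7.3]
finger_gap: 9.5
gripper_force: 60.0
```

move_arm:
  rows: [0,0,-0.008,0,0,0,1,0,0,-0.016,0,0,0,1,0,0,-0.023,0,0,0,1,0,0,-0.029,0,0,0,1,0,0,-0.034,0,0,0,1]

```text
time: 22.1
eef_pos: [538.5, -161.1, 228.2]
eef_rot: [0.98, 0.199, 0.0, 0.0]
wrist_force: [1.1, -0.2, -6.7]
finger_gap: 9.7
gripper_force: 60.0
```

move_arm:
  rows: [0,0,-0.003,0,0,0,1,0,0,-0.005,0,0,0,1,0,0,-0.006,0,0,0,1,0,0,-0.006,0,0,0,1,0,0,-0.006,0,0,0,1]

```text
time: 22.52
eef_pos: [538.3, -160.9, 233.1]
eef_rot: [0.98, 0.199, -0.0, -0.0]
wrist_force: [0.3, -0.5, -6.2]
finger_gap: 9.5
gripper_force: 60.0
```

move_arm:
  rows: [0,0,0,0,0,0,1,0,0,0,0,0,0,1,0,0,0,0,0,0,1,0,0,0,0,0,0,1,0,0,0,0,0,0,1]

```text
time: 22.93
eef_pos: [538.4, -161.0, 233.4]
eef_rot: [0.98, 0.199, -0.0, -0.0]
wrist_force: [1.2, -0.1, -6.8]
finger_gap: 9.4
gripper_force: 60.0
```

Run:
```python
from h import *
st();c=cap('wrist');cap('scene','end.png')
t=r.get_state()['eef_pos'];z=t[2]-104+14+6
for cam in ('wrist','scene'):
 for n in ('nozzle_slim','nozzle_stout','rack','bore_narrow','bore_wide'):
  l=place_of(cam,n); print(cam,n,[(np.round(d['position'],1).tolist(),round(d['confidence'],2)) for d in l[:2]])
lift=t[2]-104.5
for n,p,q,h in (('nozzle_slim',(564,-221),SL,67),('nozzle_stout',(513.5,-101),ST,74)):
  d=trace('wrist',n)
  if d:
    for dz in (-6,0,6): print(n,dz,fitn(c,d[0]['mask'],*p,14+lift+dz,q,h))
st()
```

```text
t 22.93 p [ 538.4 -161.   233.4] yaw -67.0 tilt [-0.01  0.  ] F [ 1.2 -0.1 -6.8] gap 9.4 g 60.0
wrist nozzle_slim [([570.0, -224.7, 144.0], 0.91)]
wrist nozzle_stout [([515.9, -104.6, 144.5], 0.8)]
wrist rack [([539.2, -159.3, 151.0], 0.93)]
wrist bore_narrow [([562.4, -221.1, 163.0], 0.68)]
wrist bore_wide []
scene nozzle_slim [([568.7, -219.5, 145.9], 0.51)]
scene nozzle_stout [([514.0, -99.7, 140.9], 0.7)]
scene rack [([539.8, -161.6, 147.9], 0.69)]
scene bore_narrow [([567.1, -218.4, 158.0], 0.7)]
scene bore_wide [([514.9, -104.8, 166.7], 0.66), ([515.0, -100.4, 139.9], 0.4)]
nozzle_slim -6 (array([ 560.76385045, -224.3603543 ]), np.float64(19.83253733584793), np.int64(1351))
nozzle_slim 0 (array([ 562.33738923, -221.55623233]), np.float64(25.308277164019245), np.int64(1351))
nozzle_slim 6 (array([ 563.90889549, -218.8132391 ]), np.float64(53.86963802519449), np.int64(1351))
nozzle_stout -6 (array([509.28410745, -99.71588469]), np.float64(21.06708319016645), np.int64(3391))
nozzle_stout 0 (array([ 512.46774292, -100.63653564]), np.float64(15.280953208712887), np.int64(3391))
nozzle_stout 6 (array([ 515.50398982, -101.5199945 ]), np.float64(97.8770141043174), np.int64(3391))
t 23.63 p [ 538.5 -161.   233.5] yaw -67.0 tilt [ 0. -0.] F [ 0.1  0.6 -6.6] gap 9.6 g 60.0
```

```bash
python3 -c "
from h import *
print(r.hand_in())"
```

```text
the job is handed in; nothing more can be done
None
```

The job is handed in, at about 24 s: both nozzles are seated and the rack is held level and steady by its handle, about 13 cm above the stand; no verdict came back.

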